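Pin the radio's control module and push its selector knob home

TASK

First lock the radio's control module: take the steel pin out of the battery case and drop it through the fork and the module's tongue until its head rests on the fork. Then pick up the loose black knob, turn it so that its flat matches the D-shaped shaft, push it fully onto the shaft, and press knob and shaft right down against the spring. Finish while still gripping the knob and keeping it pressed down, and leave the bowl, cup and ceramic ball where they are.

Things in the scene. Friction and masses are not known exactly. Their poses are not given: they have to be found in the camera images.
- pin_grip (a point): Loose steel pin, upright: round shank 10 mm wide, 30 mm long, foot tapered over 3 mm; above it a round grip head 18 mm wide, 24 mm tall; 50 g. The point is the middle of the head, 12 mm above the head's underside, 42 mm above the foot; z up along the pin. It starts in a round recess of the battery case (24 mm deep, 11.8 mm wide), head's underside 6 mm above the case's top.
- case: Black plastic battery case, fixed, 70 mm in x, 120 mm in y, 36 mm tall, its thin lid lying open on the surface on its -x side, to 110 mm from the origin. Origin: centre of the underside. The pin's recess is at y = -30 mm; the tops of four batteries stand 8 mm out of the case between y = 15 and 51 mm.
- radio: Radio, fixed: black box with wooden cheeks, 134 mm in x, 208 mm in y, 50 mm tall, origin at the centre of its underside. On top stand an aluminium fork (36 mm in x, y = -75 to -15 mm, top at 82 mm) and a grey control module (x = -45 to 45 mm, y = 5 to 95 mm, top at 80 mm) whose steel tongue lies between the fork's two plates. Shaft at x = 0, y = 50 mm.
- fork_hole (a point): Centre of the upper mouth of the vertical hole, 11.8 mm in diameter, through the fork's upper plate, the module's tongue and the fork's lower plate, 32 mm deep in all. It lies 82 mm above the console's surface; z up, axes as the radio's. With the pin home the underside of its head rests on this mouth.
- shaft_top (a point): Steel D-shaft, 14 mm in diameter, standing 24 mm up from the module's top; one flat side, 2.5 mm from the axis; top 2 mm tapered. The point is the centre of its top end; z up, x straight out of the flat. It turns only stiffly (0.2 N m) and can be pushed down 4 mm against a spring (4.5 N to start, 10.5 N fully down). A 2 mm disc lies round its foot.
- stem (a joint): how far the shaft is pushed down: 0 up, 0.004 m fully down; springs back when let go
- module (a joint): slide of the control module in the fork along the radio's +y: 0 (as at the start) when the holes line up, up to 0.02 m out; stiff (6 N), locked by the pin
- knob_center (a point): Loose black knob, bore down: bar 26 mm wide (flat sides from x = -17 to 17 mm), 32 mm tall, pointed nose to x = 30 mm; 60 g. D-bore from below, 16 mm deep, about 0.9 mm wider than the shaft all round, flat on the nose side. The point is on the bore's axis, half-way up, at the bore's end: fully on, it meets shaft_top, knob x along shaft x. z up, x to the nose.
- knob_nose (a point): tip of the knob's nose, 30 mm from knob_center along the knob's x, half-way up
- bowl: glass bowl, 120 mm wide, 55 mm tall, loose; origin at the centre of its underside; a bystander
- cup: stainless steel cup, 72 mm wide, 80 mm tall, loose; origin at the centre of its underside; a bystander
- ball: white ceramic ball with a small flat foot, 90 mm wide, 86 mm tall, loose; origin at the centre of its foot; a bystander
Things that resemble listed ones, but are neither listed nor needed, are in the scene too. Of the things shaped like the part that bears pin_grip, the bare steel one is meant.

How it is judged (in metres and radians):
On the way, in this order (a step that is already met when the one before it is completed fails the run):
1. the pin is through fork and tongue, its head on the fork (horizontal distance between pin_grip and fork_hole below 0.004 m and z of pin_grip in the frame of fork_hole below 0.015 m and angle between pin_grip's own z axis and vertical below 0.12 rad and value of joint module below 0.002 m), for 0.2 s.
2. the knob is fully on the D-shaft, flat to flat (horizontal distance between knob_center and shaft_top below 0.003 m and z of knob_center in the frame of shaft_top below 0.002 m and angle between knob_center's own z axis and vertical below 0.12 rad and angle between the x axis of knob_center and the x axis of shaft_top, either way round below 0.3 rad and x of knob_nose in the frame of shaft_top above 0.02 m), for 0.1 s.
At the end, for the whole second after the job is handed in: Pin upright in the fork (4 mm, head within 3 mm of it), module in place; knob on the shaft (3 mm sideways, 2 mm of fully on, nose over the flat within 0.3 rad), gripped, shaft held down at least 3 of 4 mm; all through the last second (all of step 1 and all of step 2 and value of joint stem above 0.003 m and contact force between the fingers and knob above 2 N); the arm keeps its last pose, push and grip.
It fails at once if the glass bowl is shoved away or knocked over (distance of bowl from where it was at the start of the episode above 0.03 m or angle between bowl's own z axis and vertical above 0.5 rad).
It fails at once if the steel cup is shoved away or knocked over (distance of cup from where it was at the start of the episode above 0.03 m or angle between cup's own z axis and vertical above 0.5 rad).
It fails at once if the ceramic ball is shoved away or knocked over (distance of ball from where it was at the start of the episode above 0.03 m or angle between ball's own z axis and vertical above 0.5 rad).
It also fails if it takes over 58 s, if anything falls off the work surface, if the arm or the gripper's body presses on something with over 40 N, if the wrist force passes 120 N, or if a joint passes its speed limit or range.

ROBOT

A 6-joint arm with a two-finger parallel gripper is mounted at the origin on the work surface. World frame = base frame: x ahead of the robot, y to its left, z up, the work surface at z = 0. Lengths are in m, angles in degrees, forces in N, time in s.
With the tool pointing down it reaches from about 0.3 to 0.75 m from the base axis. Payload 8.5 kg.
Tool frame: the origin (TCP) lies at the very end of the fingers, on their centre line; the grasp point (between the pads) lies 19 mm behind it; z points along the fingers, y is the line along which they close (so a half turn about z gives the same grasp; the last joint's range is limited). The gripper opens to 88 mm and grips with 3 to 60 N. Pads are 18 mm wide; open, the fingers measure 123 mm over their backs; the gripper's body (75 mm by 187 mm) begins 45 mm behind the grasp point.
Start: joints at [63.008, 21.807, 74.336, -0, 83.858, -12.336], TCP at [0.139, 0.532, 0.239] pointing down, gripper open.
Joint ranges: [-178.18, 178.18], [-50.72, 133.34], [12.68, 142.11], [-81.47, 261.47], [9.98, 163.14], [-165.26, 165.26]. Speed limits (degrees/s): [136.94, 136.94, 180, 180, 180, 180].

INTERFACE

Orientations are given as a 3x3 rotation matrix whose columns are the frame's x, y, z axes.
In Python, from station import ctrl, imaging gives the robot as it stands.
- The arm moves only by the shell command python3 -m pendant 'ROWS' [OPENING] [FORCE]. ROWS is JSON, a list of rows, each a list of 2 entries, a list of its own where there are three numbers: the shift along the tool's x, y, z scaled (see below), then the turn, a rotation vector about the tool's x, y, z scaled (see below). A call has 1 to 8 rows; each row shifts and turns the commanded pose from where the row before left it, along the tool's axes as they then stand; what a row does not reach is not made up. The controller multiplies each number of a shift by 0.06 m and each number of a turn by 0.08 rad. A row lasts 1/8 s, in which the tool goes at most 62.5 mm and 10.7 degrees, less where a joint would pass 70% of its speed; a pose out of reach is approached as far as the arm can. A call with a number of a shift or a turn outside -1 to 1 is refused whole. A call with a gripper value outside its range is refused whole. OPENING is the finger opening in mm, from 0 to 88.1, set as the call begins (- or left out, the last holds). The fingers move at their own pace and stop on an object; FORCE is the grip in N (left out, the last holds). Time passes only in rows, so rows that do not move let the fingers close. It gives the time, the measured TCP pose, the force, the opening and the grip force at its end, in the units of the state.
- ctrl.read_state(): the state, without advancing time (a new reading comes with each control period).
- imaging.camera(name): name is "side" or "top"; returns a dict with "color" (480x640x3 uint8, red, green, blue), "depth" (480x640 float32, m along the optical axis (not along the pixel's ray), 0 where there is no reading), "fx", "fy", "cx", "cy" (pixels), "extrinsics" (4x4, takes a point from camera to world coordinates). Camera axes: x right, y down, z forward; pixel columns grow to the right and rows downward; lengths in m; the calibration is good to about 2 mm. A picture is of the moment at which its call begins.
- ctrl.sign_off(): hands the job in; it is judged then, once.
Trained networks look in a picture, given as the dict that the camera call returned (one of the last four; its "shot" number tells which), for a name from the list of things; names that differ only in an ending like _2 or _b are one class to them, and where a whole thing is asked for, a point or a joint stands for the part that bears it (a point fixed in the world has none). Each returns a list of dicts, best first, with "score" (0 to 1); they miss things now and then, are a little off and sometimes report something else, mostly with a low value. They report only what shows in the picture. A call takes as long as a camera call. They do not tell look-alikes from the thing itself.
- imaging.recognise(query, picture): "extent" ([centre column, centre row, width, height] in pixels, round what is visible of it).
- imaging.place_of(query, picture): "point" ([column, row] in pixels: a listed point, or the origin of a listed thing).
The state is a dict: "time": time; "qpos": joint angles; "dq": joint speeds; "effort": joint torques, N m; "ee_pos": TCP position; "ee_rot": TCP orientation; "contact_force": force on the tool from outside, world axes, zero at the start; "wrist_torque": the same for the moment, N m; "opening": finger opening in m; "grasp_force": force on a finger pad.
Only numpy, scipy, OpenCV 4.12 (cv2) and the standard library are available. Lean on these libraries where they do the work, as an engineer would, in place of code of your own. Each camera call takes 0.05 s, during which the arm holds its last target. There are 200 camera calls.

## Working session

There is one attempt and no reset: what is moved stays moved. The work goes in short steps, Python scripts to look and compute and a shell command to move; the robot and the scene stay as the last step left them, time stands still between calls to the robot, and variables do not carry over. Pictures are saved under pics/ and viewed, at most 10 in all, crops included, and the job is handed in when it is done.

```bash
mkdir -p pics; cat > h.py <<'E'
import numpy as np,cv2
from station import ctrl,imaging
np.set_printoptions(precision=4,suppress=True)
def ray(p,uv):
    E=np.array(p["extrinsics"]);d=E[:3,:3]@np.array([(uv[0]-p["cx"])/p["fx"],(uv[1]-p["cy"])/p["fy"],1]);return E[:3,3],d
def at_z(p,uv,z):
    o,d=ray(p,uv);return o+d*(z-o[2])/d[2]
def dep(p,uv):
    o,d=ray(p,uv);u,v=int(round(uv[0])),int(round(uv[1]));w=p["depth"][max(v-1,0):v+2,max(u-1,0):u+2];w=w[w>0]
    return o+d*np.median(w) if w.size else None
def save(p,n): cv2.imwrite("pics/"+n,cv2.cvtColor(p["color"],cv2.COLOR_RGB2BGR))
E
python3 - <<'E'
from h import *
for n in("top","side"):
    p=imaging.camera(n);save(p,n+"0.png");print(n,np.array(p["extrinsics"]),p["fx"])
    for q in["pin_grip","case","radio","fork_hole","shaft_top","knob_center","knob_nose","bowl","cup","ball"]:
        for r in imaging.place_of(q,p)[:3]:
            if r["score"]>.2: print(q,round(r["score"],2),np.round(r["point"],1),dep(p,r["point"]))
s=ctrl.read_state();print(s["time"],s["ee_pos"],np.array(s["ee_rot"]))
E
```

```text
top [[-0.0069 -0.9863  0.1648  0.3475]
 [-0.9998  0.004  -0.0177  0.0013]
 [ 0.0168 -0.1649 -0.9862  1.4391]
 [ 0.      0.      0.      1.    ]] 565.7236174924832
pin_grip 0.56 [193.8 250.6] [0.5651 0.2826 0.0539]
pin_grip 0.49 [239.1 284.1] [0.4816 0.1696 0.0544]
pin_grip 0.37 [206.5 283.6] [0.4821 0.2472 0.0655]
case 0.84 [194.7 287. ] [0.4767 0.2813 0.036 ]
radio 0.92 [299.4 252.1] [0.56   0.0219 0.0557]
fork_hole 0.63 [317.9 252.3] [ 0.5598 -0.0239  0.0524]
shaft_top 0.35 [282.6 235.3] [0.5976 0.0624 0.0818]
knob_center 0.46 [419.6 300.1] [ 0.4416 -0.2768  0.0306]
knob_nose 0.74 [422.8 287.6] [ 0.4729 -0.2864  0.0288]
knob_nose 0.51 [205.6 280.9] [0.4887 0.2496 0.0653]
knob_nose 0.51 [194.2 284.4] [0.4833 0.283  0.035 ]
bowl 0.92 [423.9 220. ] [ 0.6502 -0.3002  0.0077]
cup 0.6 [195.3 214.3] [0.6682 0.2918 0.003 ]
ball 0.76 [319.6 184.1] [ 0.7268 -0.0288  0.0796]
side [[-0.9866 -0.1103  0.1206  0.4895]
 [-0.1633  0.6309 -0.7585  0.7142]
 [ 0.0076 -0.7679 -0.6405  0.7002]
 [ 0.      0.      0.      1.    ]] 485.02141895072697
pin_grip 0.75 [367.7 340.4] [0.4811 0.1821 0.0459]
pin_g
[... 164 characters left out ...]
9.1] [0.5642 0.0817 0.0803]
fork_hole 0.94 [343.5 242.8] [ 0.5484 -0.0225  0.083 ]
fork_hole 0.38 [330.4 281.4] [0.5593 0.0858 0.0792]
shaft_top 0.38 [397.2 203.2] [ 0.4439 -0.2635  0.0236]
knob_center 0.86 [395.8 204.8] [ 0.4466 -0.2653  0.0172]
knob_nose 0.83 [382.8 198. ] [ 0.4791 -0.3144 -0.0002]
knob_nose 0.33 [363.3 406.2] [0.4775 0.3005 0.0355]
bowl 0.58 [315.3 193. ] [ 0.6416 -0.2476  0.0404]
bowl 0.28 [365.1 372.4] [0.4803 0.2586 0.0625]
cup 0.59 [245.  395.7] [0.6558 0.3223 0.0507]
ball 0.9 [254.3 259.1] [0.7257 0.0072 0.0386]
ball 0.6 [315.6 193.5] [ 0.6411 -0.249   0.038 ]
1.1 [0.1391 0.5321 0.2388] [[-0.9675  0.253  -0.    ]
 [ 0.253   0.9675  0.    ]
 [ 0.      0.     -1.    ]]
```

View pics/top0.png

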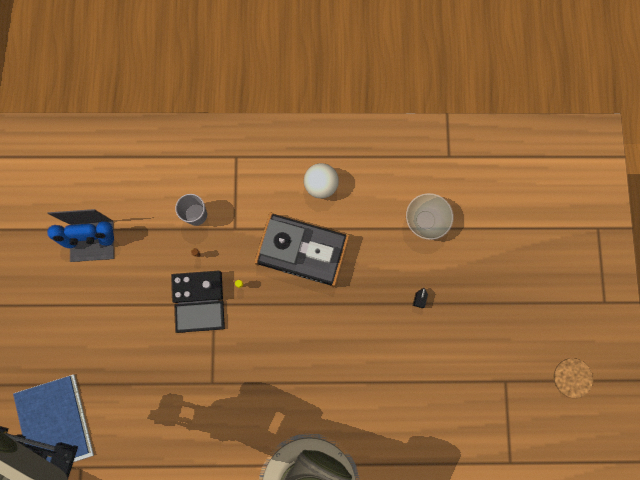

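View pics/side0.png

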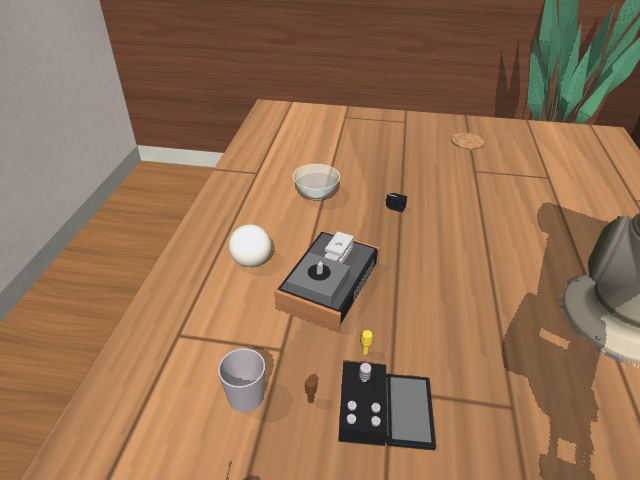

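```bash
cat >> h.py <<'E'
def tri(a,ua,b,ub):
    o1,d1=ray(a,ua);o2,d2=ray(b,ub);t=np.linalg.lstsq(np.c_[d1,-d2],o2-o1,rcond=None)[0]
    x,y=o1+d1*t[0],o2+d2*t[1];return (x+y)/2,np.linalg.norm(x-y)
def cloud(p):
    v,u=np.mgrid[:480,:640];z=p["depth"];c=np.stack([(u-p["cx"])/p["fx"]*z,(v-p["cy"])/p["fy"]*z,z],-1)
    E=np.array(p["extrinsics"]);w=c@E[:3,:3].T+E[:3,3];w[z<=0]=np.nan;return w
def near(w,xy,r,zl,zh):
    return w[(np.hypot(w[...,0]-xy[0],w[...,1]-xy[1])<r)&(w[...,2]>zl)&(w[...,2]<zh)]
def px(p,X):
    E=np.linalg.inv(np.array(p["extrinsics"]));c=E[:3,:3]@X+E[:3,3];return c[0]/c[2]*p["fx"]+p["cx"],c[1]/c[2]*p["fy"]+p["cy"]
def crop(p,c,r,s):
    u,v=int(c[0]),int(c[1]);return cv2.resize(cv2.cvtColor(p["color"][v-r:v+r,u-r:u+r],cv2.COLOR_RGB2BGR),(s,s),interpolation=cv2.INTER_CUBIC)
E
python3 - <<'E'
from h import *
T=imaging.camera("top");S=imaging.camera("side")
for q in["knob_center","knob_nose","fork_hole","shaft_top","radio"]:
    a=[r for r in imaging.place_of(q,T)];b=[r for r in imaging.place_of(q,S)]
    for x in a[:2]:
        for y in b[:3]:
            X,e=tri(T,x["point"],S,y["point"])
            if e<.012: print(q,round(x["score"],2),round(y["score"],2),X,round(e,4))
for n,p in(("T",T),("S",S)):
    w=cloud(p)
    for m,xy,r,zl,zh in(("pin",(.481,.247),.025,.058,.075),("shaft",(.585,.062),.03,.094,.115),("fork",(.55,-.03),.06,.0785,.09),("knob",(.445,-.275),.05,.022,.04),("yellow",(.48,.17),.03,.03,.075),("radio",(.56,.02),.15,.045,.054)):
        c=near(w,xy,r,zl,zh)
        if len(c): print(n,m,len(c),c.mean(0),c.min(0),c.max(0))
        if m in("knob","radio") and len(c): print(cv2.minAreaRect(c[:,:2].astype(np.float32)*1000))
        if m=="shaft": print(c)
g=lambda p,X,r:crop(p,px(p,np.array(X)),r,300)
cv2.imwrite("pics/c1.png",np.vstack([np.hstack([g(T,(.58,.062,.1),20),g(T,(.45,-.28,.03),25)]),np.hstack([g(S,(.58,.062,.09),20),g(S,(.45,-.28,.02),20)])]))
E
```

```text
knob_center 0.8 0.7 [ 0.4464 -0.2748  0.0184] 0.0066
knob_nose 0.77 0.68 [ 0.475  -0.2875  0.0167] 0.0051
fork_hole 0.98 0.67 [ 0.5534 -0.0197  0.0838] 0.0002
shaft_top 0.49 0.4 [0.5871 0.0592 0.093 ] 0.0029
radio 0.59 0.79 [0.5693 0.0146 0.0106] 0.0043
radio 0.59 0.79 [ 0.5744 -0.0196 -0.0229] 0.0019
T pin 45 [0.4815 0.249  0.0657] [0.4735 0.241  0.0595] [0.4891 0.2584 0.0722]
T shaft 22 [0.5829 0.065  0.1024] [0.5786 0.0581 0.0941] [0.5875 0.0704 0.1106]
[[0.5859 0.0697 0.1097]
 [0.5861 0.0674 0.1085]
 [0.5871 0.0652 0.1031]
 [0.5875 0.063  0.1004]
 [0.585  0.0701 0.1012]
 [0.5837 0.0674 0.1086]
 [0.5855 0.0655 0.0982]
 [0.5851 0.063  0.1004]
 [0.5843 0.0604 0.105 ]
 [0.5846 0.0581 0.1029]
 [0.5829 0.0702 0.0994]
 [0.5821 0.0676 0.1036]
 [0.5809 0.0649 0.1106]
 [0.5825 0.0629 0.1013]
 [0.5816 0.0603 0.1063]
 [0.5813 0.0704 0.0945]
 [0.58   0.0677 0.102 ]
 [0.5795 0.0651 0.1049]
 [0.5803 0.063  0.1001]
 [0.58   0.0605 0.1018]
 [0.5786 0.0656 0.0957]
 [0.5789 0.0632 0.0941]]
T fork 317 [ 0.5579 -0.0253  0.0826] [ 0.533  -0.0577  0.0785] [0.5826 0.0298 0.0886]
T knob 187 [ 0.4472 -0.2
[... 1461 characters left out ...]
0.5807 0.0732 0.0975]
 [0.5792 0.0708 0.0955]
 [0.5777 0.0689 0.094 ]
 [0.5844 0.0733 0.0945]
 [0.5825 0.0737 0.0952]
 [0.5808 0.0725 0.0943]
 [0.579  0.0721 0.0943]]
S fork 378 [ 0.5574 -0.0221  0.0818] [ 0.5316 -0.0575  0.0785] [0.5823 0.0287 0.0845]
S knob 170 [ 0.4466 -0.275   0.0304] [ 0.4231 -0.296   0.0222] [ 0.4704 -0.2592  0.0357]
((447.7580261230469, -277.9750671386719), (31.67976188659668, 46.34746170043945), 70.2420883178711)
S yellow 153 [0.4839 0.1781 0.0476] [0.4748 0.1662 0.0305] [0.493  0.1845 0.0566]
S radio 2203 [0.5573 0.0263 0.0501] [ 0.4771 -0.0994  0.0451] [0.7069 0.1378 0.054 ]
((605.19873046875, 8.522407531738281), (210.87237548828125, 206.61328125), 73.386962890625)
```

View pics/c1.png

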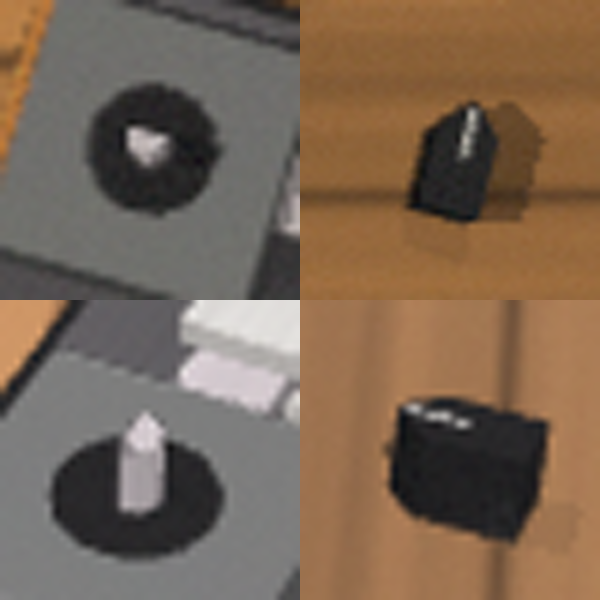

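```bash
cat > fit.py <<'E'
from h import *
from scipy.spatial import ConvexHull
from scipy.optimize import minimize
def D(x,y,phi):
    t=np.radians(np.linspace(69.1,290.9,24));o=[]
    for z,s in((.082,1),(.102,1),(.104,.9)):
        o+= [(x+7e-3*s*np.cos(phi+a),y+7e-3*s*np.sin(phi+a),z) for a in t]
    return np.array(o)
R=16
def prep(p,c):
    u,v=np.array(c).astype(int);g=p["color"][v-12:v+12,u-12:u+12].astype(float).mean(2);return g,u-12,v-12
def render(p,P,u0,v0,off):
    q=np.array([px(p,X) for X in P])-[u0,v0]+0.5+off
    h=q[ConvexHull(q).vertices];m=np.zeros((24*R,24*R),np.uint8);cv2.fillConvexPoly(m,np.round(h*R*16).astype(np.int32),1,shift=4)
    return cv2.resize(m.astype(np.float32),(24,24),interpolation=cv2.INTER_AREA)
def cost(v,ims):
    x,y,phi,a,b,c,d=v;P=D(.583+x*1e-3,.066+y*1e-3,phi);e=0
    for (p,g,u0,v0,m),off in zip(ims,((a,b),(c,d))):
        r=render(p,P,u0,v0,np.array(off));e+=(((r-m)**2)).sum()
    return e+ .05*(a*a+b*b+c*c+d*d)
E
python3 - <<'E'
from fit import *
ims=[]
for n in("top","side"):
    gs=[]
    p=imaging.camera(n);g,u0,v0=prep(p,px(p,np.array([.583,.066,.095])))
    print(n);print(g[5:19,5:19].astype(int))
    m=np.clip((g-40)/(110-40),0,1)
    # keep component at the centre only
    k,l=cv2.connectedComponents((m>.25).astype(np.uint8),connectivity=4);M=np.zeros_like(m)
    lab=np.bincount(l[8:16,8:16][l[8:16,8:16]>0]).argmax();keep=cv2.dilate((l==lab).astype(np.uint8),np.ones((3,3)))
    ims.append((p,g,u0,v0,m*keep))
best=[]
for f in range(-180,180,15):
    r=minimize(cost,[0,0,np.radians(f),0,0,0,0],args=(ims,),method="Nelder-Mead",options=dict(initial_simplex=np.vstack([[0,0,np.radians(f),0,0,0,0]]+[np.array([0,0,np.radians(f),0,0,0,0])+np.eye(7)[i]*[1.5,1.5,.2,.4,.4,.4,.4][i] for i in range(7)]),maxiter=350))
    best.append((r.fun,f,np.degrees(r.x[2]),r.x))
for b in sorted(best,key=lambda b:b[0])[:7]:print(round(b[0],3),b[1],round(b[2],1),b[3])
E
```

```text
top
[[106 112 112 108  86  59  45  45  36  39  39  48  47  73]
 [110 107 112  87  53  35  42  40  37  41  38  39  38  44]
 [108 107  79  50  35  36  36  34  40  41  38  40  39  34]
 [110  85  51  40  40  40  38  38  43  42  37  37  40  35]
 [112  63  41  35  38  40  35  38  36  41  37  38  38  37]
 [ 96  58  35  36  36  35 161 162 116  69  45  40  41  38]
 [ 83  52  37  38  40  34 165 180 179 178 174  94  29  36]
 [ 84  49  31  37  35  38 165 181 183 186 135  80  42  29]
 [ 82  46  40  34  43  39  89 145 160 133 117  75  36  29]
 [ 82  44  40  33  37  38  48  89 149 105  79  52  34  29]
 [106  63  40  33  38  39  37  44  64  60  48  33  38  37]
 [110  79  47  37  37  35  36  37  42  40  34  36  36  36]
 [110  92  54  39  39  36  35  38  38  35  38  31  35  37]
 [111 108  78  44  42  41  36  34  42  32  38  34  36  39]]
side
[[125 125 125 125 124 125 125 125 125 126 124 125 125 125]
 [124 124 125 125 125 125 125 126 128 125 125 125 125 125]
 [125 125 125 126 125 125 125 140 192 125 125 124 126 125]
 [126 126 126 125 125 124 111 201 206 213 114 126 125 124]
 [124 127 124 123 123 127 17
[... 398 characters left out ...]
  39  63 158 164 159 160 155 123  38  36  36]
 [ 38  40  41  41  65 159 164 159 159 154 115  38  34  37]
 [ 40  43  42  41  64 160 164 159 160 154 104  39  38  41]]
270.459 120 147.7 [ 1.9971 -2.0093  2.5771 -0.7339  1.0231  1.3567 -3.7029]
270.708 105 150.9 [ 1.42   -0.7621  2.6343 -0.2057  0.7578  1.1959 -4.1649]
270.777 -135 -120.6 [ 2.7812 -0.4008 -2.1043  0.6805  1.2522  1.6255 -6.5248]
271.113 -165 -111.2 [ 1.7694 -0.843  -1.9403  0.6113  0.8515  1.033  -5.6312]
271.395 -150 -119.0 [ 1.6606  1.407  -2.0762  1.6188  0.8477  1.2076 -7.2241]
271.734 -60 -36.7 [ 5.3263 -1.1082 -0.6406  0.0174  1.1756  2.909  -4.1882]
272.23 90 124.2 [ 5.004  -3.1155  2.1676 -1.6385  2.2634  2.134  -4.9797]
```

```bash
cat > fit2.py <<'E'
from fit import *
def go(N=1):
    ims=[]
    for n in("top","side"):
        p=imaging.camera(n);g,u0,v0=prep(p,px(p,np.array([.583,.066,.095])))
        lo,hi=(40,165) if n=="top" else (128,156)
        m=np.clip((g-lo)/(hi-lo),0,1)
        k,l=cv2.connectedComponents((m>.3).astype(np.uint8),connectivity=4)
        lab=np.bincount(l[9:15,9:15][l[9:15,9:15]>0]).argmax();m=m*cv2.dilate((l==lab).astype(np.uint8),np.ones((3,3)))
        if n=="top": m[15:]=0   # below: shaded flank
        f=np.clip((g-165)/(200-165),0,1)*(m>0) if n=="side" else None
        ims.append((p,m,f,u0,v0))
    def cost(v):
        x,y,phi,a,b,c,d=v;P=D(.583+x*1e-3,.066+y*1e-3,phi)
        t,s=ims
        e=((render(t[0],P[24:],t[3],t[4],np.array([a,b]))-t[1])[:15]**2).sum()
        e+=((render(s[0],P,s[3],s[4],np.array([c,d]))-s[1])[:17]**2).sum()
        e+=((render(s[0],P[24:],s[3],s[4],np.array([c,d]))-s[2])**2).sum()
        return e+.3*(a*a+b*b+c*c+d*d)
    best=[]
    for f in range(-180,180,20):
        x0=np.array([0,0,np.radians(f),0,0,0,0])
        r=minimize(cost,x0,method="Nelder-Mead",options=dict(initial_simplex=np.vstack([x0,x0+np.diag([1.5,1.5,.25,.4,.4,.4,.4])]),maxiter=500))
        best.append((r.fun,np.degrees(r.x[2]),r.x))
    return sorted(best,key=lambda b:b[0])
if __name__=="__main__":
    for b in go()[:7]:print(round(b[0],3),round(b[1],1),b[2])
E
python3 fit2.py
python3 - <<'E'
from h import *
# radio box edges and fork via depth clouds, robustly restricted
for n in("top","side"):
    p=imaging.camera(n);w=cloud(p)
    a=near(w,(.558,.02),.13,.044,.09);a=a[a[:,0]<.66];r=cv2.minAreaRect(a[:,:2].astype(np.float32)*1000);print(n,r)
    f=near(w,(.553,-.025),.042,.079,.09);f=f[f[:,1]<.005];f=f[~((f[:,1]>.0))];print(cv2.minAreaRect(f[:,:2].astype(np.float32)*1000),f.mean(0))
    k=near(w,(.447,-.278),.04,.008,.04);print("knob",cv2.minAreaRect(k[:,:2].astype(np.float32)*1000))
    c=near(w,(.48,.28),.09,.032,.04);print("case",cv2.minAreaRect(c[:,:2].astype(np.float32)*1000))
E
```

```text
13.75 -2.3 [ 0.7454 -0.2836 -0.0399  0.3976 -0.3171 -0.21    0.4696]
13.767 -2.7 [ 1.2817  0.0582 -0.0471  0.5181 -0.1456  0.1347  0.385 ]
13.788 -3.3 [ 0.5169 -0.418  -0.058   0.249  -0.4314 -0.3452  0.5099]
13.79 -2.8 [ 1.4938  0.3492 -0.0485  0.5759 -0.0395  0.2817  0.2881]
13.802 -2.7 [ 0.7865  0.0603 -0.0463  0.4873 -0.3179 -0.131   0.2867]
13.87 -3.6 [ 0.3343 -0.6862 -0.0634  0.108  -0.507  -0.4357  0.5997]
14.02 -3.7 [-0.1839 -0.6095 -0.0647  0.2047 -0.7407 -0.712   0.5452]
top ((570.4605712890625, 17.11565399169922), (208.1895294189453, 132.57626342773438), 73.77149963378906)
((558.2756958007812, -26.380390167236328), (58.481468200683594, 37.39982986450195), 74.93733978271484) [ 0.5585 -0.0275  0.083 ]
knob ((449.24951171875, -280.9879150390625), (26.957990646362305, 46.49515151977539), 74.88516235351562)
case ((506.5556335449219, 281.2597351074219), (123.99382781982422, 120.57142639160156), 3.812274694442749)
side ((569.3663940429688, 19.027145385742188), (212.0009307861328, 132.23081970214844), 73.39994812011719)
((556.5303955078125, -25.222545623779297), (59.81441116333008, 36.700862884521484), 73.14029693603516) [ 0.5566 -0.0266  0.0819]
knob ((448.3917541503906, -278.7694396972656), (30.568960189819336, 47.955753326416016), 72.6537094116211)
case ((506.03692626953125, 283.19097900390625), (124.51297760009766, 122.48162078857422), 3.949836254119873)
```

```bash
cat >> h.py <<'E'
def to(x,y,z,yaw=None):
    s=ctrl.read_state();R=np.array(s["ee_rot"]);d=R.T@(np.array([x,y,z])-s["ee_pos"])/.06
    yt=np.degrees(np.arctan2(R[1,1],R[0,1]))
    print("t",s["time"],"pos",np.array(s["ee_pos"]),"yaw_y",yt,"F",np.array(s["contact_force"]),"open",s["opening"],"g",s["grasp_force"])
    print("shift",d,"turnz",None if yaw is None else -np.radians(yaw-yt)/.08)
E
python3 -m pendant '[[[-0.8375,-0.3875,0],[0,0,0]],[[-0.8375,-0.3875,0],[0,0,0]],[[-0.8375,-0.3875,0],[0,0,0]],[[-0.8375,-0.3875,0],[0,0,0]],[[-0.8375,-0.3875,0],[0,0,0]],[[-0.8375,-0.3875,0],[0,0,0]],[[-0.8375,-0.3875,0],[0,0,0]],[[-0.8375,-0.3875,0],[0,0,0]]]' 40 20
python3 -m pendant '[[[0,0,0.7],[0,0,0]],[[0,0,0.7],[0,0,0]],[[0,0,0],[0,0,0]]]'
python3 -c "
from h import *
to(.481,.2505,.0425,74)
p=imaging.camera('side');save(p,'s1.png')
c=crop(p,px(p,np.array([.481,.25,.07])),60,480)
t=imaging.camera('top');cv2.imwrite('pics/c2.png',c)"
```

```text
time: 3.0
ee_pos: [0.4823, 0.2491, 0.2389]
ee_rot: [[-0.967, 0.253, 0.0], [0.253, 0.967, 0.0], [-0.0, 0.0, -1.0]]
contact_force: [0.3, 1.0, 0.4]
opening: 0.0404
grasp_force: 0.0
time: 3.38
ee_pos: [0.4799, 0.25, 0.1527]
ee_rot: [[-0.967, 0.253, -0.006], [0.253, 0.967, -0.001], [0.005, -0.003, -1.0]]
contact_force: [-0.4, 0.2, 0.4]
opening: 0.0396
grasp_force: 0.0
t 3.375 pos [0.4799 0.25   0.1527] yaw_y 75.3268929037258 F [-0.3642  0.2231  0.4338] open 0.039635201919829346 g 0.0
shift [-0.0245  0.0182  1.8369] turnz 0.28948312489204314
```

View pics/c2.png

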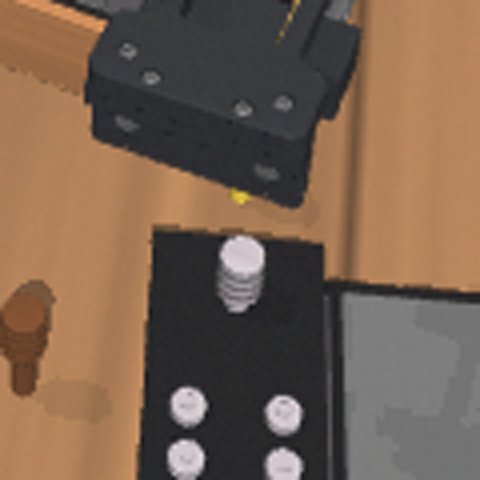

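```bash

python3 -m pendant '[[[0,0,0.5],[0,0,0]],[[0,0,0.5],[0,0,0]],[[0,0,0.4],[0,0,0]],[[0,0,0.3],[0,0,0]],[[0,0,0],[0,0,0]]]'
python3 -c "
from h import *
to(.481,.2505,.0425)"
```

```text
time: 4.1
ee_pos: [0.4816, 0.2508, 0.0536]
ee_rot: [[-0.968, 0.253, 0.001], [0.253, 0.968, 0.0], [-0.001, 0.001, -1.0]]
contact_force: [0.5, 1.1, 0.2]
opening: 0.0402
grasp_force: 0.0
t 4.1 pos [0.4816 0.2508 0.0536] yaw_y 75.36295492587392 F [0.4677 1.0524 0.1946] open 0.04020930153789292 g 0.0
shift [ 0.0085 -0.0066  0.1856] turnz None
```

```bash

python3 -m pendant '[[[0,0,0.18],[0,0,0]],[[0,0,0],[0,0,0]]]'
python3 -m pendant '[[[0,0,0],[0,0,0]],[[0,0,0],[0,0,0]],[[0,0,0],[0,0,0]],[[0,0,0],[0,0,0]],[[0,0,0],[0,0,0]],[[0,0,0],[0,0,0]]]' 8 25
```

```text
time: 4.35
ee_pos: [0.4811, 0.2505, 0.0422]
ee_rot: [[-0.967, 0.253, 0.0], [0.253, 0.967, 0.0], [-0.0, 0.0, -1.0]]
contact_force: [-0.1, -0.2, -0.7]
opening: 0.04
grasp_force: 0.0
time: 5.1
ee_pos: [0.4811, 0.2505, 0.0421]
ee_rot: [[-0.967, 0.253, 0.0], [0.253, 0.967, 0.0], [-0.0, 0.0, -1.0]]
contact_force: [0.6, 0.3, 3.0]
opening: 0.0173
grasp_force: 24.9
```

```bash

python3 -m pendant '[[[0,0,-0.3],[0,0,0]],[[0,0,-0.5],[0,0,0]],[[0,0,-0.5],[0,0,0]],[[0,0,-0.4],[0,0,0]],[[0,0,0],[0,0,0]]]'
python3 -c "
from h import *
to(.5572,-.0253,.140)
T=imaging.camera('top');S=imaging.camera('side')
b=imaging.place_of('fork_hole',S);a=imaging.place_of('fork_hole',T)
for p,l in((T,a),(S,b)):
  for r in l[:2]:print(r['score'],r['point'],at_z(p,r['point'],.082))
"
```

```text
time: 5.72
ee_pos: [0.4814, 0.2506, 0.1449]
ee_rot: [[-0.967, 0.253, 0.003], [0.253, 0.967, 0.001], [-0.002, 0.001, -1.0]]
contact_force: [-0.3, -0.5, 0.1]
opening: 0.0169
grasp_force: 24.9
t 5.725 pos [0.4814 0.2506 0.1449] yaw_y 75.34794819127681 F [-0.273  -0.4924  0.0647] open 0.016865173774085057 g 24.918981157243252
shift [-2.3845 -4.1291  0.0822] turnz None
0.59 [317.9, 251.6] [ 0.557  -0.0234  0.082 ]
0.83 [339.9, 244.2] [ 0.555  -0.0182  0.082 ]
0.27 [317.4, 264.1] [0.5896 0.0469 0.082 ]
```

```bash

python3 -m pendant '[[[-0.3,-0.5,0],[0,0,0]],[[-0.45,-0.78,0],[0,0,0]],[[-0.45,-0.78,0],[0,0,0]],[[-0.45,-0.78,0],[0,0,0]],[[-0.45,-0.78,0],[0,0,0]],[[-0.28,-0.5,0],[0,0,0]],[[0,0,0],[0,0,0]],[[0,0,0],[0,0,0]]]'
python3 -c "
from h import *
to(.5572,-.0253,.117)
P=[]
for n in('top','side'):
  p=imaging.camera(n);save(p,n+'2.png');w=cloud(p)
  for r in imaging.place_of('pin_grip',p)[:4]:print(n,r['score'],r['point'],dep(p,r['point']))
  P.append(crop(p,px(p,np.array([.557,-.025,.1])),30,400))
cv2.imwrite('pics/c3.png',np.hstack(P))"
```

```text
time: 6.92
ee_pos: [0.5561, -0.0241, 0.1432]
ee_rot: [[-0.968, 0.253, -0.002], [0.253, 0.968, 0.001], [0.002, 0.0, -1.0]]
contact_force: [0.5, 0.3, -1.7]
opening: 0.0173
grasp_force: 24.9
t 6.925 pos [ 0.5561 -0.0241  0.1432] yaw_y 75.35436696806235 F [ 0.4825  0.2657 -1.6645] open 0.017281667961492008 g 24.919644850306213
shift [-0.0233 -0.0147  0.4371] turnz None
top 0.55 [194.3, 248.8] [0.5695 0.2814 0.0545]
top 0.43 [237.3, 282.7] [0.4849 0.1739 0.0555]
side 0.54 [310.2, 382.9] [0.5621 0.2857 0.0537]
side 0.45 [365.9, 336.4] [0.4849 0.1809 0.0542]
side 0.42 [342.3, 212.2] [0.5461 0.0682 0.2242]
```

View pics/c3.png

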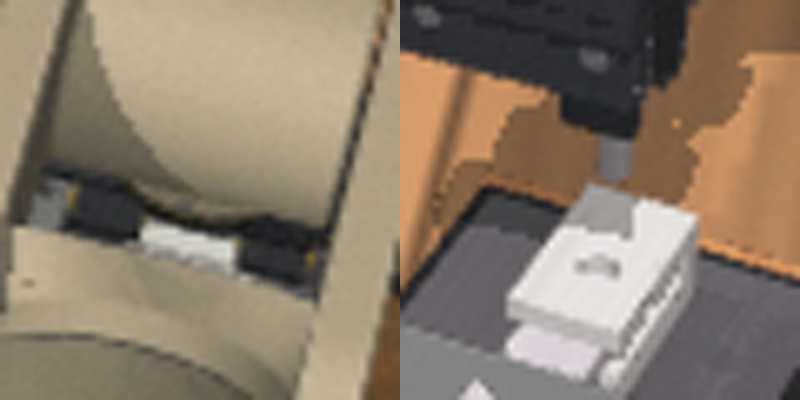

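```bash
python3 -c "
from h import *
p=imaging.camera('side');x,y=.5561,-.0241
c=np.array(px(p,np.array([.557,-.025,.1]))).astype(int)-30
f=c+np.array([213,177])/6.667-.5+.5/6.667; h=c+np.array([197,267])/6.667-.5
F=at_z(p,f,.1132);H=at_z(p,h,.082);print(F,H,H-F)
w=cloud(p);k=near(w,(x,y),.02,.112,.14);print(len(k),k.mean(0),k.min(0),k.max(0))
print(np.round(p['color'][c[1]+35:c[1]+46,c[0]+22:c[0]+38].mean(2)).astype(int), c)
"
```

```text
[ 0.5557 -0.0236  0.1132] [ 0.5588 -0.0195  0.082 ] [ 0.0031  0.0041 -0.0312]
31 [ 0.555  -0.0191  0.124 ] [ 0.5507 -0.0249  0.1174] [ 0.5587 -0.0152  0.1337]
[[125 224 224 222 222 227 227 228 225 227 229 162 164 228 227 226]
 [224 224 222 221 225 228 229 227 227 229 228 226 227 227 227 229]
 [225 223 220 223 227 229 231 233 231 228 226 227 228 226 228 230]
 [224 220 223 227 226 234 216 191 192 220 224 228 227 226 229 229]
 [221 222 226 227 191 164 186 191 184 167 170 227 227 229 230 227]
 [220 225 227 229 192 173 189 190 182 168 140 216 227 230 228 225]
 [224 228 230 227 226 217 225 226 216 189 180 227 230 229 226 227]
 [227 228 229 228 227 230 228 227 228 227 225 228 231 228 226 226]
 [228 230 228 227 229 229 227 227 227 227 228 230 228 226 226 189]
 [229 229 227 228 229 227 228 228 226 226 230 230 226 227 210 121]
 [229 228 228 230 228 228 228 227 225 228 231 227 227 226 121 147]] [309 204]
```

```bash
python3 -c "
from h import *
for n,c,r in(('top',(318,251),11),('side',(338,243),8)):
  p=imaging.camera(n);g=cv2.imread('pics/%s0.png'%n).mean(2)
  u,v=c;print(np.round(g[v-r:v+r,u-r-6:u+r+4]).astype(int))
for z in(.082,):
  S=imaging.camera('side');T=imaging.camera('top')
  for X in((.5572,-.0253,z),(.559,-.020,z)):print(px(T,np.array(X)),px(S,np.array(X)))
"
```

```text
[[ 64  53  56  62  57  59  58  59  61  61  81  84  84  83  82  83  85  82
   82  83  83  80  81  79  83  83  84  83  82  80  83  83]
 [ 79  70  59  61  62  61  60  60  86 150 121 112  94  85  81  82  83  83
   83  85  84  83  84  83  82  83  83  81  81  81  83  85]
 [117 123 164 152 106  88  69  62 143 184 188 187 167 162 121  91  82  84
   86  83  83  82  80  84  82  81  84  83  80  81  83  83]
 [115 123 174 183 178 177 151 141 179 185 190 191 192 191 190 187 165 110
   92  68  63  64  61  76  83  82  83  81  83  81  82  81]
 [120 170 180 183 183 185 184 186 193 192 191 191 185 188 191 191 191 189
  186 162 153 110  68  62  60  81  81  81  85  84  84  82]
 [122 169 179 180 180 182 184 191 197 196 196 193 194 191 189 187 184 188
  191 191 190 188 187 161 109  92  70  61  60  59  76  81]
 [123 172 180 179 180 179 180 189 195 196 199 198 196 197 194 194 193 192
  189 188 189 187 192 189 189 190 164 155 110  66  62  59]
 [166 177 178 180 179 179 183 190 196 196 199 195 198 198 198 198 196 194
  195 194 191 187 187 188 189 191 190 191 189 191 164 108]
 [170 179 179 179 179 180 184 196 19
[... 3128 characters left out ...]
7 143]
 [ 97 132 219 219 217 217 220 222 225 222 221 223 223 221 222 221 220 221
  225 222 220 221 181 137 139 213]
 [ 98 179 218 216 215 219 222 224 223 220 222 224 222 222 221 221 220 224
  224 220 221 202 115 137 143 193]
 [ 98 154 170 180 206 221 223 224 222 222 225 222 222 221 222 219 222 225
  221 220 219 116 139 143 211 156]
 [ 98 167 165 170 173 173 190 212 212 222 223 222 222 222 220 221 226 222
  220 220 160 140 197 213 175 139]]
(np.float64(318.6984413377557), np.float64(251.50609103156248)) (np.float64(339.2314854844715), np.float64(241.79812205957762))
(np.float64(316.51062065409934), np.float64(250.78257630390377)) (np.float64(337.99671634425243), np.float64(243.3866844922011))
```

```bash
python3 -c "
from h import *
to(.5593,-.0206,.117)"
```

```text
t 7.375 pos [ 0.5566 -0.0246  0.144 ] yaw_y 75.37213779623382 F [ 0.1872 -0.2972  0.6633] open 0.017187040556309253 g 24.91962304338813
shift [-0.0269  0.0752  0.4502] turnz None
```

```bash
python3 -m pendant '[[[-0.027,0.075,0.2],[0,0,0]],[[0,0,0.22],[0,0,0]],[[0,0,0],[0,0,0]],[[0,0,0],[0,0,0]]]'
python3 -c "
from h import *
to(.5593,-.0206,.117)
p=imaging.camera('side');cv2.imwrite('pics/c4.png',crop(p,px(p,np.array([.557,-.025,.1])),24,480))"
```

```text
time: 7.88
ee_pos: [0.5594, -0.021, 0.1187]
ee_rot: [[-0.967, 0.253, -0.0], [0.253, 0.967, 0.0], [0.0, -0.0, -1.0]]
contact_force: [-0.1, 0.1, -0.2]
opening: 0.017
grasp_force: 24.9
t 7.875 pos [ 0.5594 -0.021   0.1187] yaw_y 75.34123555513294 F [-0.0931  0.1249 -0.2331] open 0.0170395259311693 g 24.91955960635096
shift [0.0031 0.0056 0.028 ] turnz None
```

View pics/c4.png

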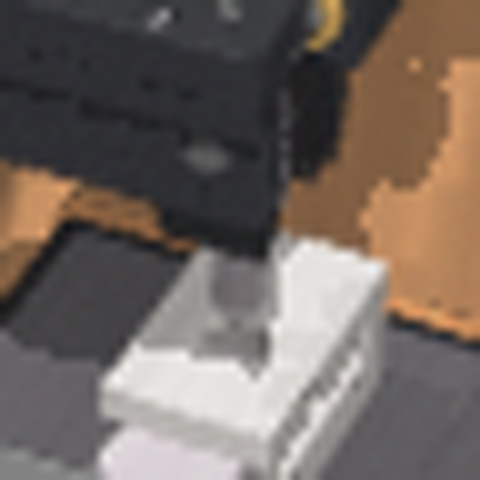

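```bash
python3 -m pendant '[[[0,0,0.08],[0,0,0]],[[0,0,0.08],[0,0,0]],[[0,0,0],[0,0,0]]]'
```

```text
time: 8.3
ee_pos: [0.5591, -0.0209, 0.1087]
ee_rot: [[-0.967, 0.253, -0.001], [0.253, 0.967, 0.0], [0.001, -0.0, -1.0]]
contact_force: [0.5, -0.0, -0.6]
opening: 0.0173
grasp_force: 24.9
```

```bash
python3 -m pendant '[[[0,0,0.08],[0,0,0]],[[0,0,0.08],[0,0,0]],[[0,0,0.05],[0,0,0]],[[0,0,0],[0,0,0]]]'
```

```text
time: 8.8
ee_pos: [0.5592, -0.0209, 0.0963]
ee_rot: [[-0.967, 0.253, -0.0], [0.253, 0.967, 0.0], [0.0, 0.0, -1.0]]
contact_force: [0.6, 0.6, -1.3]
opening: 0.0171
grasp_force: 24.9
```

```bash
python3 -m pendant '[[[0,0,0.08],[0,0,0]],[[0,0,0.07],[0,0,0]],[[0,0,0.05],[0,0,0]],[[0,0,0],[0,0,0]]]'; python3 -m pendant '[[[0,0,0],[0,0,0]],[[0,0,0],[0,0,0]],[[0,0,0],[0,0,0]],[[0,0,0],[0,0,0]]]' 34
```

```text
time: 9.3
ee_pos: [0.5592, -0.0209, 0.0843]
ee_rot: [[-0.967, 0.253, -0.0], [0.253, 0.967, 0.0], [0.0, -0.0, -1.0]]
contact_force: [-0.1, 0.7, -0.2]
opening: 0.0174
grasp_force: 24.9
time: 9.8
ee_pos: [0.5593, -0.0209, 0.0846]
ee_rot: [[-0.967, 0.253, 0.0], [0.253, 0.967, -0.0], [-0.0, -0.0, -1.0]]
contact_force: [0.4, 0.8, 0.4]
opening: 0.0341
grasp_force: 0.0
```

```bash
python3 -m pendant '[[[0,0,-0.3],[0,0,0]],[[0,0,-0.5],[0,0,0]],[[0,0,-0.6],[0,0,0]],[[0,0,-0.4],[0,0,0]],[[0,0,0],[0,0,0]]]' 46
python3 -c "
from h import *
to(.4426,-.278,.10,74)
p=imaging.camera('side');w=cloud(p);k=near(w,(.559,-.02),.02,.09,.125);print(len(k),k.mean(0),k.min(0),k.max(0))
k=k[k[:,2]>.103];print(k.mean(0))"
```

```text
time: 10.42
ee_pos: [0.5599, -0.021, 0.1939]
ee_rot: [[-0.967, 0.253, 0.003], [0.253, 0.967, -0.001], [-0.004, 0.0, -1.0]]
contact_force: [-0.6, 0.0, -0.2]
opening: 0.0458
grasp_force: 0.0
t 10.425 pos [ 0.5599 -0.021   0.1939] yaw_y 75.34471125986983 F [-0.6017  0.0036 -0.2465] open 0.04584304936424615 g 0.0
shift [ 0.8132 -4.638   1.5624] turnz 0.29337048716711933
100 [ 0.5585 -0.0155  0.101 ] [ 0.5496 -0.0268  0.0901] [ 0.5673 -0.0082  0.1085]
[ 0.559  -0.0177  0.1054]
```

```bash
python3 -m pendant '[[[0.1,-0.5,0],[0,0,0]],[[0.14,-0.83,0],[0,0,0]],[[0.14,-0.83,0],[0,0,0]],[[0.15,-0.83,0],[0,0,0.15]],[[0.14,-0.83,0],[0,0,0.14]],[[0.14,-0.81,0],[0,0,0]],[[0,0,0.6],[0,0,0]],[[0,0,0],[0,0,0]]]'
python3 -c "
from h import *
to(.4426,-.278,.10,74)
P=[]
for n in('top','side'):
  p=imaging.camera(n)
  for q in('knob_center','knob_nose'):
    for r in imaging.place_of(q,p)[:1]:print(n,q,r['score'],r['point'],at_z(p,r['point'],.016))
  P.append(crop(p,px(p,np.array([.445,-.278,.04])),32,400))
cv2.imwrite('pics/c5.png',np.hstack(P))
from fit2 import *
for b in go()[:4]:print(round(b[0],3),round(b[1],1),b[2])"
```

```text
time: 11.48
ee_pos: [0.439, -0.2758, 0.1536]
ee_rot: [[-0.961, 0.276, -0.005], [0.276, 0.961, 0.005], [0.006, 0.004, -1.0]]
contact_force: [-0.1, 0.4, 0.7]
opening: 0.0461
grasp_force: 0.0
t 11.475 pos [ 0.439  -0.2758  0.1536] yaw_y 73.95656737296304 F [-0.0841  0.4324  0.6511] open 0.04610961963166186 g 0.0
shift [-0.0734 -0.0216  0.8934] turnz -0.009475529307321595
side knob_center 0.57 [396.7, 204.4] [ 0.4444 -0.2691  0.016 ]
side knob_nose 0.86 [382.8, 199.4] [ 0.479  -0.2845  0.016 ]
12.229 -3.4 [ 1.1728 -0.096  -0.0585  0.3778 -0.1793  0.0356  0.3698]
12.254 -3.0 [ 0.6105 -0.4628 -0.0519  0.241  -0.3888 -0.3151  0.4621]
12.291 -3.6 [ 0.8207 -0.3926 -0.0621  0.3131 -0.2369 -0.1663  0.4724]
12.328 -3.3 [ 1.7455  0.0405 -0.058   0.4205  0.0728  0.3595  0.2699]
```

View pics/c5.png

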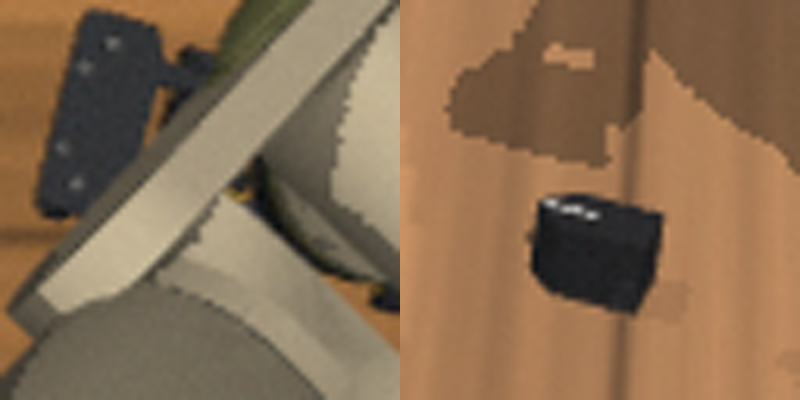

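```bash
python3 -m pendant '[[[-0.05,-0.02,0.6],[0,0,0]],[[0,0,0.6],[0,0,0]],[[0,0,0.6],[0,0,0]],[[0,0,0.25],[0,0,0]],[[0,0,0],[0,0,0]],[[0,0,0],[0,0,0]]]'
python3 -c "
from h import *
to(.4432,-.2775,.005,74)"
```

```text
time: 12.62
ee_pos: [0.4435, -0.2791, 0.0348]
ee_rot: [[-0.961, 0.275, 0.002], [0.275, 0.961, -0.002], [-0.002, -0.001, -1.0]]
contact_force: [-0.5, 0.3, -0.5]
opening: 0.0462
grasp_force: 0.0
t 12.625 pos [ 0.4435 -0.2791  0.0348] yaw_y 74.02379937686891 F [-0.5457  0.2741 -0.5149] open 0.04619760584245265 g 0.0
shift [0.0139 0.0247 0.4961] turnz 0.00519221857856779
```

```bash
python3 -m pendant '[[[0.01,0.025,0.25],[0,0,0]],[[0,0,0.24],[0,0,0]],[[0,0,0],[0,0,0]]]'
python3 -m pendant '[[[0,0,0],[0,0,0]],[[0,0,0],[0,0,0]],[[0,0,0],[0,0,0]],[[0,0,0],[0,0,0]],[[0,0,0],[0,0,0]]]' 15 12
python3 -m pendant '[[[0,0,0],[0,0,0]],[[0,0,0],[0,0,0]]]' 15 45
```

```text
time: 13.0
ee_pos: [0.4427, -0.2769, 0.0038]
ee_rot: [[-0.961, 0.275, -0.001], [0.275, 0.961, 0.001], [0.001, 0.0, -1.0]]
contact_force: [-0.3, 0.8, 0.6]
opening: 0.0462
grasp_force: 0.0
time: 13.62
ee_pos: [0.443, -0.2773, 0.0046]
ee_rot: [[-0.961, 0.275, 0.001], [0.275, 0.961, -0.001], [-0.001, -0.001, -1.0]]
contact_force: [-0.9, 0.3, 5.7]
opening: 0.026
grasp_force: 12.0
time: 13.88
ee_pos: [0.443, -0.2773, 0.0046]
ee_rot: [[-0.961, 0.275, 0.001], [0.275, 0.961, -0.001], [-0.001, -0.001, -1.0]]
contact_force: [0.1, -0.2, 6.7]
opening: 0.0256
grasp_force: 45.0
```

```bash
python3 -m pendant '[[[0,0,-0.3],[0,0,0]],[[0,0,-0.6],[0,0,0]],[[0,0,-0.7],[0,0,0]],[[0,0,-0.6],[0,0,0]],[[0,0,-0.3],[0,0,0]],[[0,0,0],[0,0,0]]]'
python3 -c "
from h import *
to(.584,.066,.15,85)
P=[]
for n in('side',):
  p=imaging.camera(n)
  w=cloud(p);s=ctrl.read_state()['ee_pos'];k=near(w,s[:2],.05,s[2]-.02,s[2]+.02);print(s,len(k),k.mean(0),k.min(0),k.max(0))
  P.append(crop(p,px(p,np.array(s)),32,500))
cv2.imwrite('pics/c6.png',np.hstack(P))"
```

```text
time: 14.62
ee_pos: [0.443, -0.2771, 0.1549]
ee_rot: [[-0.961, 0.275, 0.001], [0.275, 0.961, -0.001], [-0.002, -0.001, -1.0]]
contact_force: [0.1, -0.2, -0.4]
opening: 0.0254
grasp_force: 45.0
t 14.625 pos [ 0.443  -0.2771  0.1549] yaw_y 74.0163513820411 F [ 0.109  -0.193  -0.3705] open 0.02542267818051235 g 44.99043627292849
shift [-0.6842  6.1449  0.0767] turnz -2.396260403318846
[ 0.4427 -0.2768  0.1538] 175 [ 0.4496 -0.2619  0.1632] [ 0.4233 -0.2845  0.1489] [ 0.4723 -0.2447  0.1738]
```

View pics/c6.png

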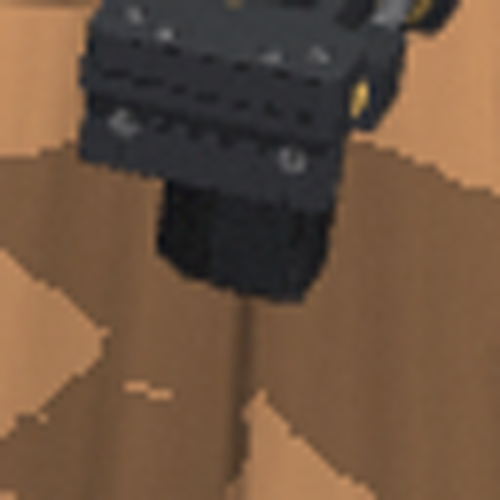

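```bash
python3 -m pendant '[[[-0.09,0.4,-0.1],[0,0,-0.33]],[[-0.09,0.88,0],[0,0,-0.33]],[[-0.09,0.88,0],[0,0,-0.33]],[[-0.09,0.88,0],[0,0,-0.33]],[[-0.09,0.88,0],[0,0,-0.33]],[[-0.09,0.88,0],[0,0,-0.33]],[[-0.09,0.88,0],[0,0,-0.33]],[[-0.09,0.46,0],[0,0,-0.3]]]'
python3 -m pendant '[[[0,0,0],[0,0,0]],[[0,0,0],[0,0,0]]]'
python3 -c "
from h import *
to(.5838,.0657,.12,86)"
```

```text
time: 15.68
ee_pos: [0.5526, 0.079, 0.1584]
ee_rot: [[-0.998, 0.067, -0.003], [0.067, 0.998, 0.0], [0.003, 0.0, -1.0]]
contact_force: [0.8, 0.4, -0.9]
opening: 0.0253
grasp_force: 45.0
time: 15.92
ee_pos: [0.5527, 0.0759, 0.1592]
ee_rot: [[-0.997, 0.071, -0.002], [0.071, 0.997, -0.0], [0.002, -0.0, -1.0]]
contact_force: [0.7, -0.3, -1.2]
opening: 0.0255
grasp_force: 45.0
t 15.925 pos [0.5527 0.0759 0.1592] yaw_y 85.94255658113757 F [ 0.6599 -0.338  -1.2325] open 0.02554863228409867 g 44.990345493424684
shift [-0.5308 -0.1324  0.6521] turnz -0.012532209909396057
```

```bash
python3 -m pendant '[[[-0.4,-0.1,0],[0,0,0]],[[-0.13,-0.032,0.2],[0,0,0]],[[0,0,0.45],[0,0,0]],[[0,0,0],[0,0,0]],[[0,0,0],[0,0,0]]]'
python3 -c "
from h import *
to(.5838,.0657,.118,86)
p=imaging.camera('side');cv2.imwrite('pics/c7.png',crop(p,px(p,np.array([.584,.066,.1])),26,520))
w=cloud(p);s=ctrl.read_state()['ee_pos'];k=near(w,s[:2],.05,s[2]-.003,s[2]+.02);print(s,len(k),k.mean(0),k.min(0),k.max(0))"
```

```text
time: 16.55
ee_pos: [0.5843, 0.0661, 0.1216]
ee_rot: [[-0.998, 0.071, 0.0], [0.071, 0.998, -0.0], [-0.0, -0.0, -1.0]]
contact_force: [-0.4, -0.8, -0.6]
opening: 0.0256
grasp_force: 45.0
t 16.55 pos [0.5843 0.0661 0.1216] yaw_y 85.94958198861303 F [-0.3996 -0.8196 -0.6045] open 0.025557842340474774 g 44.99050478450954
shift [ 0.0072 -0.0071  0.0596] turnz -0.010999503762631991
[0.5845 0.0662 0.1219] 29 [0.5837 0.0945 0.1284] [0.5735 0.088  0.1237] [0.594  0.097  0.1339]
```

View pics/c7.png

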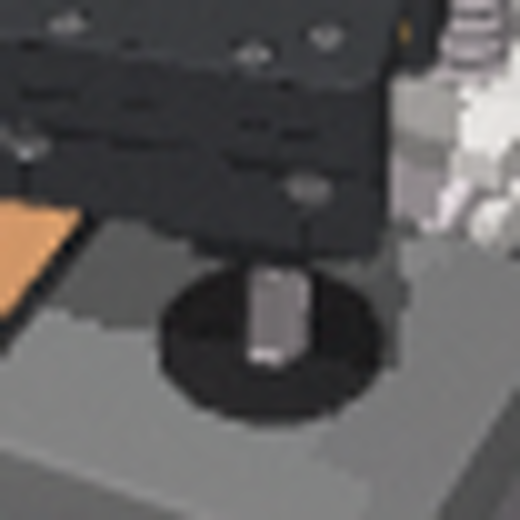

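```bash
python3 -m pendant '[[[0.006,-0.006,0.1],[0,0,0]],[[0,0,0.1],[0,0,0]],[[0,0,0.06],[0,0,0]],[[0,0,0],[0,0,0]]]'
```

```text
time: 17.1
ee_pos: [0.5837, 0.0658, 0.1051]
ee_rot: [[-0.998, 0.07, -0.001], [0.07, 0.998, -0.0], [0.001, -0.001, -1.0]]
contact_force: [-1.3, -2.8, -1.9]
opening: 0.0256
grasp_force: 45.0
```

```bash
python3 -m pendant '[[[0,-0.008,0.05],[0,0,0]],[[0,0,0],[0,0,0]],[[0,0,0],[0,0,0]]]'
```

```text
time: 17.48
ee_pos: [0.5838, 0.0656, 0.1024]
ee_rot: [[-0.998, 0.07, -0.0], [0.07, 0.998, -0.0], [0.0, -0.0, -1.0]]
contact_force: [-0.9, -1.8, -1.3]
opening: 0.0257
grasp_force: 45.0
```

```bash
python3 -m pendant '[[[0.005,-0.008,0.06],[0,0,0]],[[0,0,0.06],[0,0,0]],[[0,0,0],[0,0,0]],[[0,0,0],[0,0,0]]]'; python3 -c "
from h import *
print(np.array(ctrl.read_state()['wrist_torque']))"
```

```text
time: 17.98
ee_pos: [0.5836, 0.0652, 0.0954]
ee_rot: [[-0.998, 0.07, 0.0], [0.07, 0.998, 0.0], [-0.0, 0.0, -1.0]]
contact_force: [0.0, -0.3, -0.2]
opening: 0.0255
grasp_force: 45.0
[0.0305 0.0058 0.045 ]
```

```bash
python3 -m pendant '[[[0,0,0.045],[0,0,0]],[[0,0,0.015],[0,0,0]],[[0,0,0],[0,0,0]],[[0,0,0],[0,0,0]]]'; python3 -m pendant '[[[0,0,0.03],[0,0,0]],[[0,0,0.02],[0,0,0]],[[0,0,0],[0,0,0]],[[0,0,0],[0,0,0]]]'
```

```text
time: 18.48
ee_pos: [0.5837, 0.0651, 0.0921]
ee_rot: [[-0.998, 0.07, 0.001], [0.07, 0.998, -0.0], [-0.001, 0.0, -1.0]]
contact_force: [-0.0, 0.5, 4.2]
opening: 0.0259
grasp_force: 45.0
time: 18.98
ee_pos: [0.5837, 0.0651, 0.0893]
ee_rot: [[-0.998, 0.07, 0.001], [0.07, 0.998, -0.0], [-0.001, -0.0, -1.0]]
contact_force: [-2.0, -0.3, 8.1]
opening: 0.0254
grasp_force: 45.0
```

```bash
python3 -m pendant '[[[0,0,0.02],[0,0,0]],[[0,0,0.01],[0,0,0]],[[0,0,0],[0,0,0]],[[0,0,0],[0,0,0]]]'; python3 -m pendant '[[[0,0,0.012],[0,0,0]],[[0,0,0],[0,0,0]],[[0,0,0],[0,0,0]]]'
```

```text
time: 19.48
ee_pos: [0.5838, 0.0651, 0.0883]
ee_rot: [[-0.998, 0.07, 0.002], [0.07, 0.998, -0.0], [-0.002, -0.0, -1.0]]
contact_force: [-3.5, 0.2, 13.4]
opening: 0.0258
grasp_force: 45.0
time: 19.85
ee_pos: [0.5839, 0.0651, 0.0882]
ee_rot: [[-0.998, 0.07, 0.002], [0.07, 0.998, -0.0], [-0.002, -0.0, -1.0]]
contact_force: [-4.8, -0.2, 18.8]
opening: 0.0257
grasp_force: 45.0
```

```bash
python3 -c "
from station import ctrl
print(ctrl.sign_off())"
```

```text
the job is handed in; nothing more can be done
None
```

I handed the job in at about 20 s of the 58 s limit; no pass or fail result came back. The pin stands in the fork with its head on it, and the knob is on the D-shaft, pressed to its stop with 18.8 N and still gripped at 45 N. I never moved the arm against the bowl, cup or ball, but I took no picture after pressing the knob down.

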